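# Load test cartridges into a spring-loaded stack magazine

### The job

Load both test cartridges into the spring-loaded magazine, stacked one on the other: lay each on the follower (the second on the first) square end towards the lips, press it down against the spring and slide it under the lips until it is fully home against the back wall, its round nose facing the gate. Then swing the front gate up to upright so that the top cartridge cannot slide out, let go, and leave the other things on the counter where they are.

Things in the scene. Friction and masses are not known exactly. Their poses are not given: they have to be found in the camera images.
- magazine: upright grey metal cartridge magazine on a dark base plate, fixed, 140 x 78 x 92 mm. Origin: centre of its underside, at counter height; z up; +x is the way a cartridge slides home, -x the open loading front with the gate. For x = 14 to 48.5 mm it is a channel 37 mm wide with a back wall at x = 48.5 mm; for x = -52 to 5 mm the sides are open above z = 40 mm: room for fingers beside a cartridge
- lips (a point): midway between the front edges of the two lips that overhang the channel from both sides (4 mm thick, 22 mm apart), at their underside: x = 14.5, z = 88 mm in the magazine. Flared lead-ins on lips and walls reach forward to x = 5 mm. A cartridge must be pressed until its top is under z = 88 mm, best 3 mm under (its underside at z = 67 mm), before it can slide in
- home (a point): where the origin of a top cartridge lies when fully home, its rear end at the back wall and the spring holding its top against the lips: x = 0, y = 0, z = 70 mm in the magazine, all axes parallel. The lower cartridge is then at z = 52 mm. To load, start with the cartridge's origin 44 mm in front (x = -44 mm), clear of the lead-ins, press, and slide it 44 mm towards +x
- front_wall (a point): middle of the top edge of the low front wall (30 mm wide, x = -51 mm, z = 63 mm in the magazine), which keeps the lower cartridge in; the top cartridge passes over it, so its underside must stay above z = 64 mm while it slides
- follower (a joint): travel of the black spring-loaded follower plate (92 x 33 mm), m: 0 = at the top, its upper face level with the underside of the lips (z = 88 mm); positive = pressed down, 0.018 with one cartridge loaded, 0.036 with two, stop at 0.044. Spring: about 3.5 N at the top, rising 150 N/m (about 9 N with two cartridges)
- gate (a joint): angle of the steel front gate, rad: 0 = upright, closed (its stop); positive = leaning out to the front (-x of the magazine). Stiff hinge that stays where it is left; a light push (about 1 N) moves it. Hinge line along the magazine's y at x = -57 mm, z = 22 mm
- gate_bar (a point): centre of the round bar (8 mm thick, 28 mm long, along the magazine's y) at the top of the gate, 54 mm from its hinge line. A finger pointing down that pushes it from outside towards the magazine's +x raises the gate; the bar then climbs along the finger, to x = -57, z = 76 mm when shut
- cartridge_a: loose white plastic test cartridge, 96 long x 34 wide x 18 mm thick, about 50 g, lying flat. Origin: centre of its underside, z up. +x points to its square end (last 8 mm stepped in to 29 mm wide), -x to its half-round nose with the dark sample well. Grip it across the 34 mm sides. The two are alike; either may go in first.
- cartridge_b: loose white plastic test cartridge, 96 long x 34 wide x 18 mm thick, about 50 g, lying flat. Origin: centre of its underside, z up. +x points to its square end (last 8 mm stepped in to 29 mm wide), -x to its half-round nose with the dark sample well. Grip it across the 34 mm sides. The two are alike; either may go in first.
- cartridge_a_nose (a point): tip of cartridge_a's round nose, at mid thickness, 48 mm from its origin towards its -x
- cartridge_b_nose (a point): tip of cartridge_b's round nose, at mid thickness, 48 mm from its origin towards its -x
- strip_carton: small white carton 42x65x30 mm; bystander, loose; leave it where it is
- bench_timer: white bench timer 66x62x20 mm; bystander, loose; leave it where it is
- green_jar: specimen jar with green screw cap, 51 mm across, 62 mm tall; bystander, loose; leave it where it is
- marker: marker pen 135 mm long, 17 mm thick, lying; bystander, loose; leave it where it is
- white_bottle: white plastic bottle 54 mm across, 118 mm tall; bystander, loose; leave it where it is
- lancet_carton: small orange carton 35x75x22 mm; bystander, loose; leave it where it is
There are look-alikes about, which are no part of the job. Leave any pink look-alike of the cartridge_a alone.

How it is judged:
By the outcome, as a careful person would: the job done as asked, in the order asked, and still so for the second after the job is handed in, with the robot touching nothing.
It also fails if it takes over 62 s, if anything falls off the work surface, if the arm or the gripper's body presses on something with over 40 N, if the wrist force passes 120 N, or if a joint passes its speed limit or range.

### The arm

A 6-joint arm with a two-finger parallel gripper is mounted at the origin on a cart in front of the work surface, level with it; the furniture and walls round the work are solid. World frame = base frame: x ahead of the robot, y to its left, z up, the work surface at z = 0. Lengths are in mm, angles in rad, forces in N, time in s.
With the tool pointing down it reaches from about 425 to 925 mm from the base axis. Payload 12.5 kg.
Tool frame: the origin (TCP) lies on the centre line of the jaws, within the pads' length; the fingertips stand 17 mm ahead of it and the grasp point (between the pads) lies 2 mm behind it; z points along the fingers, y is the line along which they close (so a half turn about z gives the same grasp; the last joint's range is limited). The gripper opens to 85 mm and grips with 20 to 120 N. Pads are 22 mm wide; open, the fingers measure 114 mm over their backs; the gripper's body (76 mm by 85 mm) begins 54 mm behind the grasp point. The pads swing forward as they close: fully open they stand 13 mm farther back than shut.
Start: joints at [0.999, 0.491, 1.559, -0, 1.092, -0.106], TCP at [280.697, 558.437, 248.327] pointing down, gripper open.
Joint ranges: [-3.1, 3.1], [-0.84, 2.19], [0.05, 2.79], [-1.13, 4.28], [0.06, 2.93], [-2.69, 2.69]. Speed limits (rad/s): [2.22, 2.22, 2.79, 3.14, 3.14, 3.14].

### API

Orientations are given as a unit quaternion [x, y, z, w].
In Python, from rig import monitor, grab_frame, order, find_in, tip_of gives the robot as it stands. The module is installed in compiled form; this text tells all that it offers.
- The arm moves only by the shell command python3 -m pendant 'ROWS' [FORCE]. ROWS is JSON, a list of rows, each a list of 3 entries, a list of its own where there are three numbers: the shift along the tool's x, y, z in cm, then the turn, a rotation vector about the tool's x, y, z in units of 6 degrees (1.0 is 6 degrees), then the finger opening in cm, from 0 to 8.54. In form: [[[tx, ty, tz], [rx, ry, rz], grip], ...]. A call has 1 to 5 rows; each row is the pose to reach, as a shift and turn from the pose commanded when the call began, along the tool's axes at that moment; what a row does not reach only later rows make up. A row lasts 1/8 s, in which the tool goes at most 62.5 mm and 10.7 degrees, less where a joint would pass 70% of its speed; a pose out of reach is approached as far as the arm can. A call with a gripper value outside its range is refused whole. The fingers move at their own pace and stop on an object; FORCE is the grip in N (left out, the last holds). Time passes only in rows, so rows that repeat a pose let the fingers close. It gives the time, the measured TCP pose, the force, the opening and the grip force at its end, in the units of the state.
- monitor.get_state(): the state, without advancing time (a new reading comes with each control period).
- grab_frame(name): name is "side" or "top" or "wrist"; returns a dict with "image" (384x512x3 uint8, red, green, blue), "depth" (384x512 float32, mm along the optical axis (not along the pixel's ray), 0 where there is no reading), "vertical_fov" (degrees; the focal length in pixels is half the picture's height over the tangent of half this angle, whatever the lens; pixels are square), "cx", "cy" (the principal point, pixels), "rvec" (rotation vector, rad) and "tvec" (3), from world to camera coordinates, as OpenCV has them. Camera axes: x right, y down, z forward; pixel columns grow to the right and rows downward; lengths in mm; the calibration is good to about 2 mm. The wrist camera is an equidistant fisheye: a pixel r from the principal point sees the ray r / f radians off the axis. A picture is of the moment at which its call begins.
- order.job_done(): hands the job in; it is judged then, once.
Trained networks look in the newest picture that a camera, given by its name, has taken for a name from the list of things; names that differ only in an ending like _2 or _b are one class to them, and where a whole thing is asked for, a point or a joint stands for the part that bears it (a point fixed in the world has none). Each returns a list of dicts, best first, with "p" (0 to 1); they miss things now and then, are a little off and sometimes report something else, mostly with a low value. They report only what shows in the picture. A call takes as long as a camera call. They do not tell look-alikes from the thing itself.
- find_in(camera, label): "rect" ([left, top, right, bottom] in pixels, round what is visible of it).
- tip_of(camera, label): "point" ([column, row] in pixels: a listed point, or the origin of a listed thing).
The state is a dict: "clock": time; "qpos": joint angles; "joint_velocities": joint speeds; "joint_torque": joint torques, N m; "position": TCP position; "eef_rot": TCP orientation; "force": force on the tool from outside, world axes, zero at the start; "wrist_torque": the same for the moment, N m; "grip_width": finger opening in mm; "grip_force": force on a finger pad.
Only numpy, scipy, OpenCV 4.12 (cv2) and the standard library are available. Lean on these libraries where they do the work, as an engineer would, in place of code of your own. Each camera call takes 0.05 s, during which the arm holds its last target. There are 200 camera calls.

## Working session

There is one attempt and no reset: what is moved stays moved. The work goes in short steps, Python scripts to look and compute and a shell command to move; the robot and the scene stay as the last step left them, time stands still between calls to the robot, and variables do not carry over. Pictures are saved under pics/ and viewed, at most 12 in all, crops included, and the job is handed in when it is done.

```bash
mkdir -p pics
cat > h.py <<'E'
import numpy as np, cv2
from scipy.spatial.transform import Rotation as R
from rig import monitor, grab_frame, order, find_in, tip_of
def cam(f):
    h=f["image"].shape[0]; fl=h/2/np.tan(np.radians(f["vertical_fov"])/2)
    Rm=R.from_rotvec(f["rvec"]).as_matrix(); return fl,Rm,np.array(f["tvec"])
def ray(f,u,v,fish):
    fl,Rm,t=cam(f); x,y=(u-f["cx"])/fl,(v-f["cy"])/fl
    if fish:
        r=np.hypot(x,y); d=np.array([x/r*np.sin(r),y/r*np.sin(r),np.cos(r)]) if r>1e-9 else np.array([0,0,1.])
    else: d=np.array([x,y,1.])
    return -Rm.T@t, Rm.T@d
def at_z(f,u,v,z,fish=False):
    c,d=ray(f,u,v,fish); return c+d*(z-c[2])/d[2]
def proj(f,P,fish=False):
    fl,Rm,t=cam(f); p=Rm@np.array(P)+t
    if fish:
        r=np.hypot(p[0],p[1]); th=np.arctan2(r,p[2]); return np.array([f["cx"]+fl*th*p[0]/r,f["cy"]+fl*th*p[1]/r])
    return np.array([f["cx"]+fl*p[0]/p[2],f["cy"]+fl*p[1]/p[2]])
def tool(P=None):
    """vector world displacement -> tool axes cm"""
    s=monitor.get_state(); return s,R.from_quat(s["eef_rot"])
def save(n,im,s=1):
    cv2.imwrite("pics/"+n,cv2.resize(im[:,:,::-1],None,fx=s,fy=s,interpolation=cv2.INTER_CUBIC))
E
python3 - <<'E'
from h import *
fs={c:grab_frame(c) for c in("top","side","wrist")}
im=np.vstack([np.hstack([fs["top"]["image"],fs["side"]["image"]])])
save("a.png",im,0.78)
for c in fs:
    print(c,fs[c]["cx"],fs[c]["vertical_fov"],(-cam(fs[c])[1].T@fs[c]["tvec"]).round())
    for l in("cartridge_a","cartridge_a_nose","lips","home","front_wall","gate_bar","magazine"):
        r=tip_of(c,l); print(c,l,[(np.round(q["point"]).tolist(),round(q["p"],2), at_z(fs[c],*q["point"],{"lips":88,"home":70,"front_wall":63,"cartridge_a_nose":9,"gate_bar":40}.get(l,0),c=="wrist").round().tolist()[:2]) for q in r][:4])
s=monitor.get_state(); print({k:np.round(v,3).tolist() for k,v in s.items()}); print(R.from_quat(s["eef_rot"]).as_matrix().round(3))
E
```

```text
top 257.2037935310009 46.76720157460897 [ 202.   46. 1736.]
top cartridge_a [([380.0, 198.0], 0.74, [504.0, -473.0]), ([257.0, 207.0], 0.63, [467.0, 18.0]), ([127.0, 204.0], 0.36, [473.0, 529.0])]
top cartridge_a_nose [([377.0, 209.0], 0.7, [460.0, -456.0]), ([257.0, 197.0], 0.59, [503.0, 18.0])]
top lips [([152.0, 202.0], 0.82, [468.0, 415.0])]
top home [([158.0, 202.0], 0.96, [472.0, 395.0])]
top front_wall [([160.0, 187.0], 0.9, [530.0, 390.0]), ([222.0, 206.0], 0.37, [457.0, 151.0]), ([303.0, 184.0], 0.37, [548.0, -158.0])]
top gate_bar [([165.0, 171.0], 0.55, [598.0, 381.0])]
top magazine [([159.0, 203.0], 0.7, [476.0, 405.0])]
side 261.04963282977786 42.26786643763411 [ 492. -809. 1488.]
side cartridge_a [([243.0, 214.0], 0.7, [468.0, 18.0]), ([259.0, 356.0], 0.63, [495.0, -460.0]), ([239.0, 181.0], 0.5, [460.0, 154.0])]
side cartridge_a_nose [([254.0, 207.0], 0.79, [509.0, 37.0]), ([242.0, 356.0], 0.64, [445.0, -458.0])]
side lips [([238.0, 109.0], 0.78, [474.0, 411.0])]
side home [([239.0, 116.0], 0.98, [477.0, 392.0])]
side front_wall [([259.0, 117.0], 0.69, [549.0, 386.0]),
[... 331 characters left out ...]
, [452.0, 31.0])]
wrist cartridge_a_nose [([83.0, 370.0], 0.58, [499.0, 46.0])]
wrist lips []
wrist home []
wrist front_wall []
wrist gate_bar [([122.0, 367.0], 0.43, [488.0, 194.0])]
wrist magazine [([221.0, 323.0], 0.98, [485.0, 400.0])]
{'clock': 1.2, 'qpos': [0.999, 0.491, 1.559, -0.0, 1.092, -0.106], 'joint_velocities': [-0.002, -0.001, 0.002, 0.001, 0.001, 0.0], 'joint_torque': [-0.002, -61.828, -26.184, -0.0, 0.001, 0.0], 'position': [280.687, 558.437, 248.324], 'eef_rot': [0.231, 0.973, 0.0, 0.0], 'force': [-0.112, -0.446, -0.59], 'wrist_torque': [-0.015, -0.009, -0.002], 'grip_force': 0.0, 'grip_width': 84.985}
[[-0.893  0.449  0.   ]
 [ 0.449  0.893  0.   ]
 [-0.     0.    -1.   ]]
```

View pics/a.png

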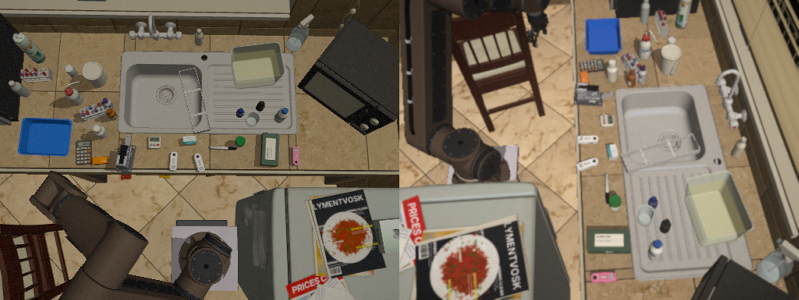

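The composite shows two white cartridges in the top view at about (221,206) and (256,206), a pink look-alike at (378,200), and the magazine at (157,201). The candidates for "cartridge" are those three plus a low-p hit at (127,204), the calculator or orange carton. I'll take the two white ones and check them in a close crop.

Run:
```python
from h import *
t=grab_frame("top"); s=grab_frame("side")
a=cv2.resize(t["image"][160:225,120:280],None,fx=5,fy=5,interpolation=cv2.INTER_CUBIC)
b=cv2.resize(s["image"][90:225,200:300],(200,270),interpolation=cv2.INTER_CUBIC)
b=cv2.resize(cv2.rotate(s["image"][90:225,215:290],cv2.ROTATE_90_CLOCKWISE),None,fx=3.5,fy=3.5,interpolation=cv2.INTER_CUBIC)
o=np.zeros((600,800,3),np.uint8); o[:a.shape[0],:a.shape[1]]=a; h=b.shape[0]; o[330:330+h,:b.shape[1]]=b[:270]
save("b.png",o)
```

```text
(no output)
```

View pics/b.png

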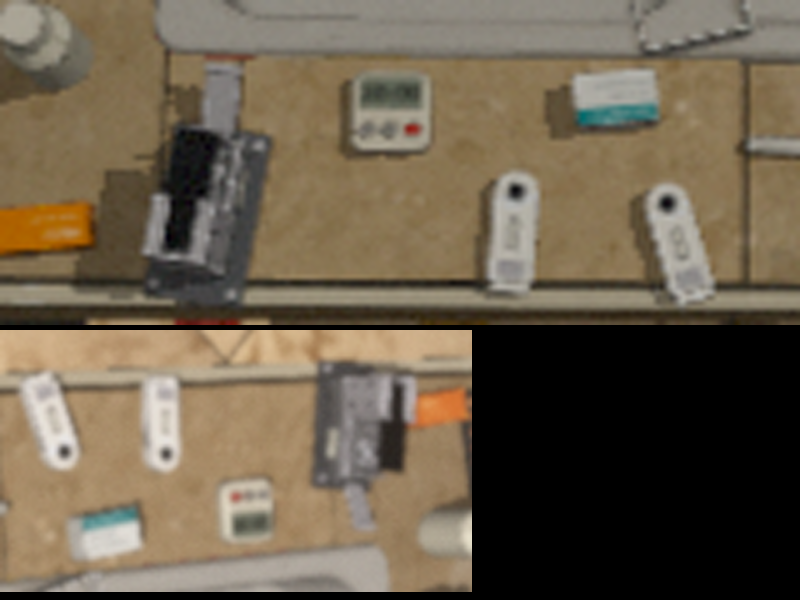

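The crop confirms both are white with the dark well at the far end (crop (515,190) and (668,203)) and the square end towards me. The magazine's gate leans out to the far side (crop (222,90)) and its lips are nearer to me. I'll go above the magazine first, since it lies on the way.

```bash
python3 -m pendant '[[[-24.5,-5.6,0],[0,0,-2.8],8],[[-24.5,-5.6,0],[0,0,-2.8],8],[[-24.5,-5.6,0],[0,0,-2.8],8],[[-24.5,-5.6,0],[0,0,-2.8],8],[[-24.5,-5.6,0],[0,0,-2.8],8]]' 60
python3 - <<'E'
from h import *
f=grab_frame("wrist"); save("c.png",f["image"],1.5)
s=monitor.get_state(); print(np.round(s["position"]),R.from_quat(s["eef_rot"]).as_matrix()[:2,0].round(3))
for l,z in(("lips",88),("home",70),("front_wall",63),("gate_bar",25),("magazine",0),("cartridge_a",0),("cartridge_a_nose",9)):
    print(l,[(np.round(q["point"]).tolist(),round(q["p"],2),at_z(f,*q["point"],z,True).round(1).tolist()[:2]) for q in tip_of("wrist",l)][:3])
E
```

```text
clock: 1.92
position: [477.2, 395.7, 248.2]
eef_rot: [0.088, 0.996, -0.0, 0.0]
force: [-0.9, 0.1, -0.7]
grip_width: 80.0
grip_force: 0.0
[476. 397. 248.] [-0.985  0.175]
lips [([253.0, 174.0], 0.81, [469.7, 398.9]), ([93.0, 226.0], 0.31, [495.6, 208.1])]
home [([256.0, 183.0], 0.72, [483.4, 399.7]), ([259.0, 226.0], 0.23, [531.7, 394.4])]
front_wall [([258.0, 227.0], 0.87, [535.7, 393.0])]
gate_bar [([258.0, 264.0], 0.94, [603.9, 382.7])]
magazine [([252.0, 171.0], 0.92, [484.6, 395.7])]
cartridge_a [([88.0, 190.0], 0.95, [466.8, 156.3]), ([30.0, 199.0], 0.78, [458.9, 31.3])]
cartridge_a_nose [([37.0, 227.0], 0.89, [505.9, 36.6])]
```

View pics/c.png

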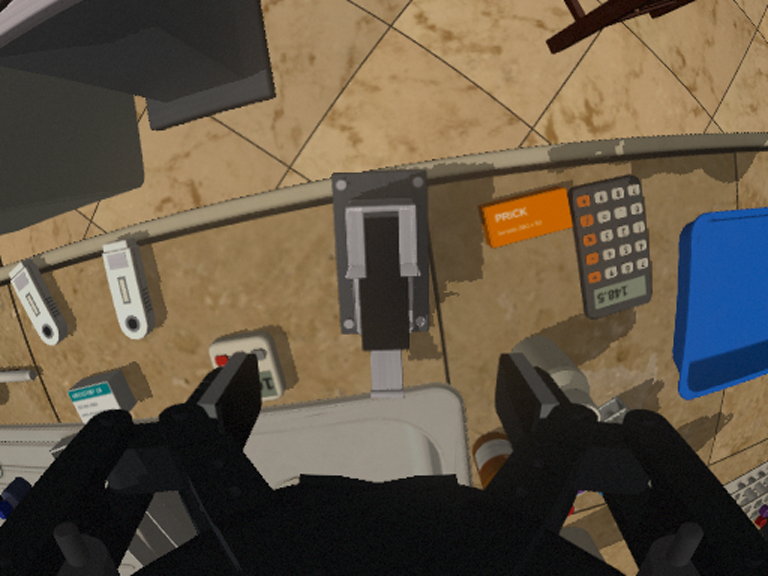

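The wrist view shows the magazine at centre, with base bolts at (340,184), (418,180), (349,325) and (420,323) in the 1.5x picture. The gate lies almost flat towards the sink at (386,375), and the cartridges are at (127,290) and (38,303). I'll refine the magazine's yaw from the bolts.

Run:
```python
from h import *
f=grab_frame("wrist")
P=[at_z(f,u/1.5,v/1.5,8,True)[:2] for u,v in((340,184),(418,180),(349,325),(420,323))]
print(np.round(P,1).tolist(),np.mean(P,0).round(1))
d=(P[0]+P[1]-P[2]-P[3])/2; print(d,np.degrees(np.arctan2(d[1],d[0])))
e=P[1]-P[0]+P[3]-P[2]; print(np.linalg.norm(e)/2,np.degrees(np.arctan2(e[1],e[0])))
for c in("top","side"):
    g=grab_frame(c)
    for l,z in(("lips",88),("home",70),("front_wall",63)):
        print(c,l,[at_z(g,*q["point"],z).round(1).tolist()[:2] for q in tip_of(c,l)][:1])
# depth based pose of wall tops (z~88-92)
fl,Rm,t=cam(f);
pts=[]
for v in range(100,260):
    for u in range(215,295):
        z=f["depth"][v,u]
        if z>0:
            c,dd=ray(f,u,v,True); p=c+dd*(z/(Rm@dd)[2])
            if p[2]>80: pts.append(p)
p=np.array(pts); print(len(p),p.min(0).round(),p.max(0).round())
r=cv2.minAreaRect(p[:,:2].astype(np.float32)); print(r)
```

```text
[[413.9, 379.1], [421.4, 442.4], [534.7, 364.0], [543.5, 425.6]] [478.4 402.8]
[-121.48592532   15.95359669] 172.51869681886254
62.972351109153976 82.5615119256536
top lips [[466.1, 402.8]]
top home [[493.6, 407.5]]
top front_wall [[520.2, 386.3]]
side lips [[477.2, 422.0]]
side home [[474.6, 398.6]]
side front_wall [[536.1, 406.7]]
3750 [431. 375.  80.] [534. 428.  96.]
((483.47247314453125, 398.75506591796875), (49.278018951416016, 100.54174041748047), 82.153076171875)
```

```bash
python3 - <<'E'
from h import *
f=grab_frame("wrist"); fl,Rm,t=cam(f)
print(np.round(monitor.get_state()["position"],1))
for l,z in(("lips",88),("home",70),("front_wall",63)):
    print(l,[at_z(f,*q["point"],z,True).round(1).tolist()[:2] for q in tip_of("wrist",l)][:1])
pts=[]
for v in range(90,260):
    for u in range(205,300):
        z=f["depth"][v,u]
        if z>0:
            c,dd=ray(f,u,v,True); pts.append(c+dd*(z/(Rm@dd)[2]))
p=np.array(pts); a=np.radians(172.4); ex=np.array([np.cos(a),np.sin(a)]); ey=np.array([-ex[1],ex[0]])
o=np.array([485,398.5]); q=np.c_[(p[:,:2]-o)@ex,(p[:,:2]-o)@ey,p[:,2]]
for lo,hi in((-45,-30),(-30,-10),(-10,5),(15,30),(30,45)):
    m=(q[:,0]>lo)&(q[:,0]<hi)&(q[:,2]>78); print(lo,hi,np.percentile(q[m,1],[1,99]).round(1),np.percentile(q[m,2],[10,50,90]).round(1))
m=q[:,2]>84; print("x ext",np.percentile(q[m,0],[.2,99.8]).round(1))
m=(q[:,2]<14)&(q[:,2]>4); print("base ext",np.percentile(q[m],[1,50,99],axis=0).round(1).tolist())
E
python3 - <<'E'
E
```

```text
[474.4 398.3 248.3]
lips [[471.8, 398.3]]
home [[482.7, 399.4]]
front_wall [[535.4, 391.9]]
-45 -30 [-16.3  16.1] [87.5 88.5 89.4]
-30 -10 [-15.6  16.2] [87.6 88.4 89.3]
-10 5 [-16.   16.2] [87.6 88.5 89.3]
15 30 [-22.2  22.1] [88. 91. 93.]
30 45 [-22.6  21.9] [87.8 91.2 92.9]
x ext [-48.   51.8]
base ext [[-64.3, -38.8, 6.5], [37.0, -2.4, 8.5], [72.9, 38.8, 12.2]]
```

```bash
python3 -m pendant '[[[-4.7,-23.7,0],[0,0,0],6.5],[[-4.7,-23.7,0],[0,0,0],6.5],[[-4.7,-23.7,5],[0,0,0],6.5],[[-4.7,-23.7,10],[0,0,0],6.5],[[-4.7,-23.7,10],[0,0,0],6.5]]'
cat > cart.py <<'E'
from h import *
import sys
f=grab_frame("wrist"); fl,Rm,t=cam(f)
s=monitor.get_state(); p0=np.array(s["position"]); T=R.from_quat(s["eef_rot"]).as_matrix()
print(p0.round(1),T[:2,0].round(3), np.degrees(np.arctan2(T[1,0],T[0,0])))
for l,z in(("cartridge_a",0),("cartridge_a_nose",9)):
    print(l,[(np.round(q["point"]).tolist(),round(q["p"],2),at_z(f,*q["point"],z,True).round(1).tolist()[:2]) for q in tip_of("wrist",l)][:3])
near=np.array([float(sys.argv[1]),float(sys.argv[2])])
pts=[]
V,U=np.nonzero((f["depth"]>0))
im=f["image"].astype(int)
for v,u in zip(V,U):
    if (v+u)%2: continue
    c,dd=ray(f,u,v,True); P=c+dd*(f["depth"][v,u]/(Rm@dd)[2])
    if np.linalg.norm(P[:2]-near)<62 and 10<P[2]<26: pts.append(P)
p=np.array(pts,dtype=np.float32); 
r=cv2.minAreaRect(p[:,:2]); print(len(p),r,np.median(p[:,2]))
save(sys.argv[3],f["image"],1.2)
E
python3 cart.py 467 157 d.png
```

```text
clock: 3.6
position: [479.5, 154.9, 146.8]
eef_rot: [0.087, 0.996, -0.0, -0.001]
force: [0.7, 0.4, 0.3]
grip_width: 65.3
grip_force: 0.0
[478.7 153.6 144.5] [-0.985  0.174] 169.99727836502652
cartridge_a [([251.0, 171.0], 0.94, [466.3, 157.1]), ([126.0, 188.0], 0.85, [460.4, 30.1])]
cartridge_a_nose [([146.0, 231.0], 0.58, [505.3, 42.5])]Traceback (most recent call last):
  File "cart.py", line 17, in <module>
    r=cv2.minAreaRect(p[:,:2]); print(len(p),r,np.median(p[:,2]))
cv2.error: OpenCV(4.12.0) /io/opencv/modules/imgproc/src/convhull.cpp:143: error: (-215:Assertion failed) total >= 0 && (depth == CV_32F || depth == CV_32S) in function 'convexHull'
```

```bash
cat > cart.py <<'E'
from h import *
import sys
f=grab_frame("wrist"); fish=True
s=monitor.get_state(); p0=np.array(s["position"]); T=R.from_quat(s["eef_rot"]).as_matrix()
print(p0.round(1),"tool yaw",np.degrees(np.arctan2(T[1,0],T[0,0])).round(1))
near=np.array([float(sys.argv[1]),float(sys.argv[2])])
# rectify: plane z=18 onto 1px/0.5mm grid
n=280; gx,gy=np.meshgrid(np.arange(n),np.arange(n))
mu=np.zeros((n,n),np.float32); mv=mu.copy()
for i in range(n):
    for j in range(n):
        mu[i,j],mv[i,j]=proj(f,[near[0]+(n/2-i)/2,near[1]+(n/2-j)/2,18],True)
im=cv2.remap(f["image"],mu,mv,cv2.INTER_LINEAR)
hsv=cv2.cvtColor(im,cv2.COLOR_RGB2HSV); m=((hsv[...,1]<45)&(hsv[...,2]>150)).astype(np.uint8)
m=cv2.morphologyEx(m,cv2.MORPH_OPEN,np.ones((3,3)))
k,lab,st,ce=cv2.connectedComponentsWithStats(m); b=min(range(1,k),key=lambda i:np.hypot(*(ce[i]-n/2))-st[i,4]*.02)
pt=np.argwhere(lab==b)[:,::-1].astype(np.float32); r=cv2.minAreaRect(pt)
c=r[0]; print("centre",near[0]+(n/2-c[1])/2,near[1]+(n/2-c[0])/2,"size",np.array(r[1])/2,"ang",r[2])
cv2.drawContours(im,[cv2.boxPoints(r).astype(int)],0,(255,0,0),1)
o=np.hstack([cv2.resize(im,(384,384)),cv2.resize(f["image"],(416,384))[:, :]]); save(sys.argv[3],o)
E
python3 cart.py 467 157 d.png
```

```text
[480.4 156.9 148.6] tool yaw 170.1
centre 468.06201171875 157.50727081298828 size [33.03873825 94.18245697] ang 3.3177809715270996
```

View pics/d.png

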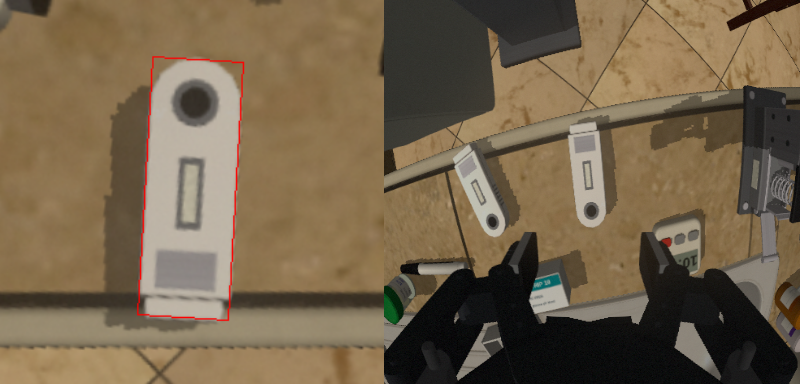

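The cartridge is centred at rectified (191,190), which is world (468,157.5), yaw 176.7°; the box fits. The other cartridge is well clear. Descend and grip.

```bash
python3 -m pendant '[[[0,0,4],[0,0,-1.1],5.4],[[0,0,9],[0,0,-1.1],5.4],[[0,0,12.8],[0,0,-1.1],5.4],[[0,0,12.8],[0,0,-1.1],5.4],[[0,0,12.8],[0,0,-1.1],5.4]]' 60; python3 -m pendant '[[[0,0,0],[0,0,0],2.5],[[0,0,0],[0,0,0],2.5],[[0,0,0],[0,0,0],2.5],[[0,0,0],[0,0,0],2.5]]' 80; python3 -c "
from h import *
s=monitor.get_state();print(s['position'],s['grip_width'],s['grip_force'],s['force'])"
```

```text
clock: 4.42
position: [480.9, 157.6, 21.9]
eef_rot: [0.028, 1.0, 0.0, 0.001]
force: [0.0, 0.2, 0.2]
grip_width: 54.1
grip_force: 0.0
clock: 4.92
position: [480.9, 157.2, 22.4]
eef_rot: [0.029, 1.0, 0.0, 0.002]
force: [-2.0, 2.8, 14.4]
grip_width: 32.1
grip_force: 79.5
[480.85521587 157.16934092  22.41340502] 32.13163177106768 79.47989344596863 [-1.97828373  2.82432364 14.36936288]
```

```bash
python3 -m pendant '[[[0,0,-6],[0,0,0],2.5],[[0,0,-12],[0,0,0],2.5],[[-1,5,-14],[0,0,0],2.5],[[-2.2,11,-14],[0,0,0.3],2.5],[[-3.5,17,-14],[0,0,0.7],2.5]]' 80;  python3 -m pendant '[[[-0.7,3.4,0],[0,0,0],2.5],[[-1.3,6.7,0],[0,0,0],2.5],[[-1.3,6.7,0],[0,0,0],2.5]]'
cat > held.py <<'E'
from h import *
import sys
f=grab_frame("wrist"); s=monitor.get_state(); p=np.array(s["position"]); T=R.from_quat(s["eef_rot"]).as_matrix()
print(s["clock"],p.round(1),"yaw",np.degrees(np.arctan2(T[1,0],T[0,0])).round(2),"z",T[:,2].round(3),"F",np.round(s["force"],1),s["grip_width"])
a=np.radians(172.4); ex=np.array([np.cos(a),np.sin(a)]); ey=np.array([-ex[1],ex[0]]); o=np.array([485,398.5])
d=p[:2]-o; print("TCP in mag",(d@ex).round(1),(d@ey).round(1))
for l,z in(("cartridge_a_nose",p[2]-13),("cartridge_a",p[2]-22),("lips",88),("front_wall",63),("home",70)):
    for q in tip_of("wrist",l)[:2]:
        w=at_z(f,*q["point"],z,True)[:2]-o; print(l,np.round(q["point"]),round(q["p"],2),"mag",(w@ex).round(1),(w@ey).round(1))
if len(sys.argv)>1: save(sys.argv[1],f["image"],1.4)
E
python3 held.py e.png
```

```text
clock: 5.55
position: [525.2, 326.3, 162.5]
eef_rot: [0.066, 0.998, 0.001, 0.001]
force: [1.8, -0.4, -0.9]
grip_width: 31.8
grip_force: 80.4
clock: 5.92
position: [546.4, 391.0, 161.2]
eef_rot: [0.064, 0.998, 0.001, 0.001]
force: [-0.1, -0.7, -1.0]
grip_width: 31.5
grip_force: 80.4
5.975 [546.  389.7 161. ] yaw 172.58 z [ 0.001  0.    -1.   ] F [-0.3  1.  -0.4] 31.6312775319175
TCP in mag -61.6 0.6
cartridge_a [250. 216.] 0.73 mag -48.1 -0.2
lips [248. 101.] 0.97 mag 13.9 1.0
lips [250. 118.] 0.36 mag 2.5 0.1
home [250. 120.] 0.69 mag 0.5 -0.1
```

View pics/e.png

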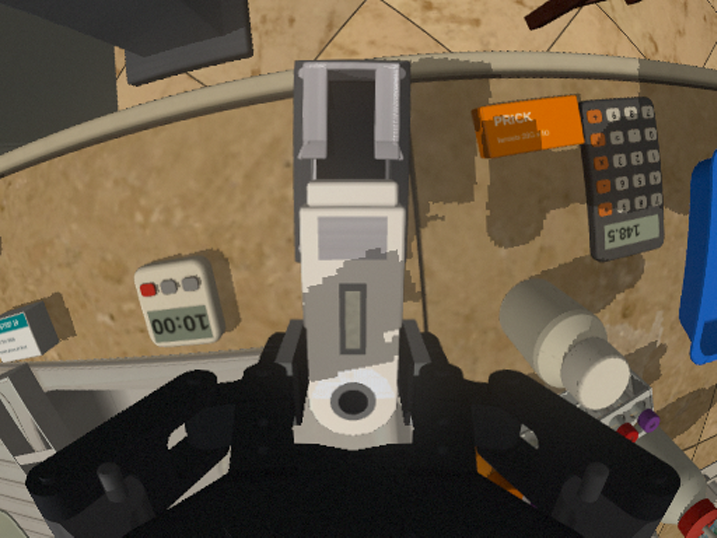

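The held cartridge is square, with its tail at picture (352,195) centred on the lip gap (352,120). Lower to just above the follower.

```bash
python3 -m pendant '[[[0,0,2],[0,0,0],2.5],[[0,0,4.2],[0,0,0],2.5],[[0,0,4.2],[0,0,0],2.5],[[0,0,4.2],[0,0,0],2.5]]' 100;python3 held.py
```

```text
clock: 6.72
position: [546.7, 389.2, 119.3]
eef_rot: [0.065, 0.998, 0.0, 0.0]
force: [-0.2, 0.2, -0.3]
grip_width: 31.2
grip_force: 104.0
6.775 [546.8 389.3 119.5] yaw 172.5 z [ 0.001  0.001 -1.   ] F [ 0.3  0.  -0.8] 31.069624181172312
TCP in mag -62.5 1.0
cartridge_a [249. 220.] 0.67 mag -50.3 2.0
lips [252.  96.] 0.66 mag 14.2 0.2
home [253. 122.] 0.64 mag -0.5 -0.1
```

```bash
python3 -m pendant '[[[0.5,0.1,0.3],[0,0,0],2.5],[[0.5,0.1,1.0],[0,0,0],2.5],[[0.5,0.1,2.0],[0,0,0],2.5],[[0.5,0.1,3.1],[0,0,0],2.5],[[0.5,0.1,3.1],[0,0,0],2.5]]';python3 held.py f.png
```

```text
clock: 7.65
position: [541.4, 391.1, 86.5]
eef_rot: [0.065, 0.998, 0.0, -0.0]
force: [-3.0, 1.6, 7.0]
grip_width: 31.4
grip_force: 105.0
7.7 [541.3 391.1  86.8] yaw 172.51 z [-0.001  0.    -1.   ] F [-2.9  0.6  5.8] 31.078690153063114
TCP in mag -56.8 -0.1
cartridge_a [250. 219.] 0.61 mag -44.5 0.1
lips [249. 104.] 0.7 mag 14.6 0.4
home [252. 135.] 0.56 mag 0.4 -0.9
```

View pics/f.png

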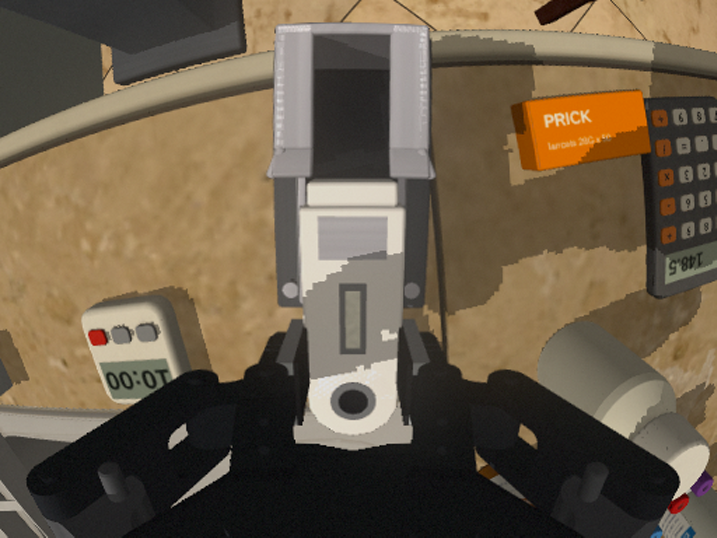

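The cartridge is pressed and the lips' gap is centred over its tail at (352,190). The estimated underside is about 64, so I'll raise it 2.5 mm and then slide.

```bash
python3 -m pendant '[[[0,0,-0.25],[0,0,0],2.5],[[0.6,0,-0.25],[0,0,0],2.5],[[1.2,0,-0.25],[0,0,0],2.5],[[1.8,0,-0.25],[0,0,0],2.5],[[2.2,0,-0.25],[0,0,0],2.5]]';python3 held.py
```

```text
clock: 8.57
position: [520.7, 394.0, 90.2]
eef_rot: [0.065, 0.998, 0.001, 0.001]
force: [3.6, -0.1, 5.2]
grip_width: 30.9
grip_force: 104.9
8.625 [520.3 394.1  90.1] yaw 172.52 z [ 0.002  0.001 -1.   ] F [1.  0.  6.9] 31.225767501538574
TCP in mag -35.6 -0.3
cartridge_a [250. 219.] 0.77 mag -23.6 -0.3
```

```bash
python3 -m pendant '[[[0.6,0,0.05],[0,0,0],2.5],[[1.2,0,0.05],[0,0,0],2.5],[[1.8,0,0.05],[0,0,0],2.5],[[2.3,0,0.05],[0,0,0],2.5],[[2.5,0,0.05],[0,0,0],2.5]]';python3 held.py
```

```text
clock: 9.5
position: [497.3, 397.1, 89.8]
eef_rot: [0.065, 0.998, 0.001, 0.003]
force: [16.0, -4.3, 2.2]
grip_width: 30.8
grip_force: 104.4
9.55 [497.3 397.1  89.8] yaw 172.53 z [ 0.006  0.002 -1.   ] F [11.  -2.9  3.5] 31.176974674711484
TCP in mag -12.4 -0.3
cartridge_a [246. 220.] 0.95 mag -0.5 1.8
home [253. 302.] 0.65 mag -53.2 -2.1
```

It is against the back wall (16 N). Release, rise and check.

```bash
python3 -m pendant '[[[0,0,0],[0,0,0],4.6],[[0,0,0],[0,0,0],4.6],[[0,0,-2],[0,0,0],4.8],[[-2,0,-7],[0,0,0],5],[[-6,0,-8],[0,0,0],5]]';python3 - <<'E'
from h import *
f=grab_frame("wrist"); save("g.png",f["image"][:300],1.2); print(monitor.get_state()["position"],monitor.get_state()["clock"])
o=np.array([485,398.5]);a=np.radians(172.4); ex=np.array([np.cos(a),np.sin(a)]); ey=np.array([-ex[1],ex[0]])
for l,z in(("cartridge_a_nose",79),("cartridge_a",70),("lips",88),("gate_bar",30)):
    for q in tip_of("wrist",l)[:2]:
        w=at_z(f,*q["point"],z,True)[:2]-o; print(l,np.round(q["point"]),round(q["p"],2),"mag",(w@ex).round(1),(w@ey).round(1))
E
```

```text
clock: 10.42
position: [554.9, 390.2, 172.6]
eef_rot: [0.064, 0.998, 0.001, 0.002]
force: [0.5, -0.4, -0.8]
grip_width: 49.8
grip_force: 0.0
[559.67062622 388.89001792 172.42817457] 10.475
cartridge_a_nose [368.  81.] 0.61 mag 25.1 -90.0
cartridge_a_nose [250. 171.] 0.49 mag -46.5 -0.8
cartridge_a [248. 110.] 0.58 mag -1.0 1.2
gate_bar [248. 228.] 0.97 mag -112.7 1.3
```

View pics/g.png

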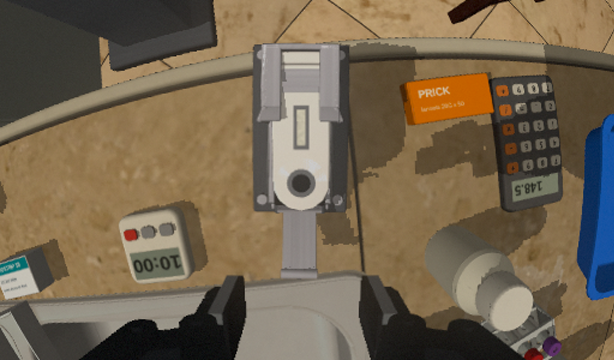

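The first cartridge is under the lips with its nose at (300,185), just inside the front wall, so it is home. On to the second.

```bash
python3 -m pendant '[[[1,-6,0],[0,0,-1],5.4],[[2,-12,0],[0,0,-2],5.4],[[3,-18,0],[0,0,-3],5.4],[[3.7,-24,0],[0,0,-3.6],5.4],[[3.7,-30,0],[0,0,-3.6],5.4]]' 60; python3 -m pendant '[[[2.2,-5.9,2.3],[0,0,0],5.4],[[2.2,-5.9,2.3],[0,0,0],5.4],[[2.2,-5.9,2.3],[0,0,0],5.4]]'; python3 cart.py 463 32 h.png
```

```text
clock: 11.3
position: [476.6, 95.6, 168.9]
eef_rot: [-0.124, 0.992, 0.0, -0.001]
force: [1.9, -0.7, -0.3]
grip_width: 53.8
grip_force: 0.0
clock: 11.68
position: [471.2, 34.3, 146.0]
eef_rot: [-0.123, 0.992, 0.0, -0.0]
force: [0.1, 0.8, 0.7]
grip_width: 53.8
grip_force: 0.0
[471.5  34.9 146.3] tool yaw -165.9
centre 460.9442901611328 28.28467559814453 size [94.86647797 33.16239548] ang 73.53998565673828
```

View pics/h.png

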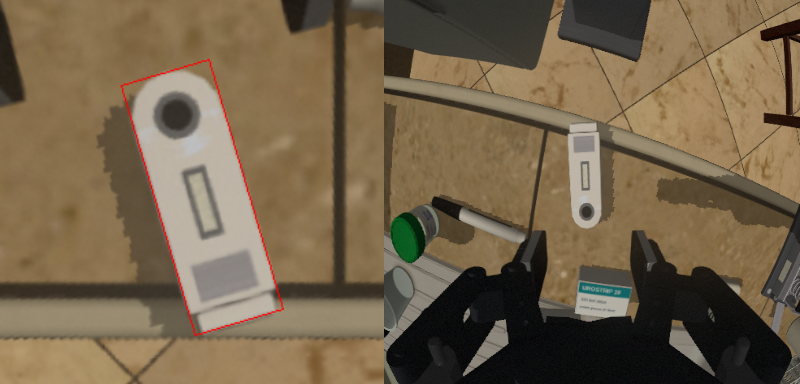

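The second cartridge is at (460.9,28.3), yaw -163.5°, and the box fits; the marker tip at (525,240) in the right-hand half is about 70 mm aside, so clear. Descend and grip.

```bash
python3 -m pendant '[[[0,-0.33,4],[0,0,-0.4],5.4],[[0,-0.33,9],[0,0,-0.4],5.4],[[0,-0.33,12.6],[0,0,-0.4],5.4],[[0,-0.33,12.6],[0,0,-0.4],5.4],[[0,-0.33,12.6],[0,0,-0.4],5.4]]' 60; python3 -m pendant '[[[0,0,0],[0,0,0],2.5],[[0,0,0],[0,0,0],2.5],[[0,0,0],[0,0,0],2.5],[[0,0,0],[0,0,0],2.5]]' 100; python3 -c "
from h import *
s=monitor.get_state();print(s['position'],s['grip_width'],s['grip_force'],s['force'],s['eef_rot'])"
```

```text
clock: 12.35
position: [472.9, 31.6, 21.4]
eef_rot: [-0.144, 0.99, -0.0, 0.001]
force: [-0.2, 0.2, -0.2]
grip_width: 54.0
grip_force: 0.0
clock: 12.85
position: [473.2, 31.1, 22.2]
eef_rot: [-0.144, 0.99, -0.0, 0.002]
force: [-2.1, 4.7, 16.2]
grip_width: 31.2
grip_force: 99.1
[473.17268962  31.059075    22.24035377] 31.19911999473052 99.12238955497742 [-2.09458111  4.7008053  16.21429555] [-1.43614934e-01  9.89632393e-01 -2.25816871e-04  1.55762514e-03]
```

```bash
python3 -m pendant '[[[0,0,-6],[0,0,0],2.5],[[0,0,-12],[0,0,0],2.5],[[-2,4,-14],[0,0,1],2.5],[[-5,9,-14],[0,0,2],2.5],[[-8,14,-14],[0,0,3],2.5]]' 100;  python3 -m pendant '[[[0,0,0],[0,0,0.5],2.5],[[0,0,0],[0,0,1.02],2.5]]'
python3 - <<'E'
from h import *
s=monitor.get_state(); T=R.from_quat(s["eef_rot"]).as_matrix(); p=np.array(s["position"])
print(p,(T.T@(np.array([546.5,390.3,p[2]])-p)/10).round(2),np.degrees(np.arctan2(T[1,0],T[0,0])))
E
```

```text
clock: 13.48
position: [509.8, 189.4, 162.2]
eef_rot: [0.015, 1.0, 0.0, 0.001]
force: [0.2, -1.4, 0.7]
grip_width: 31.2
grip_force: 100.0
clock: 13.72
position: [509.2, 188.7, 161.3]
eef_rot: [0.066, 0.998, 0.0, 0.001]
force: [0.8, 0.0, -0.5]
grip_width: 31.2
grip_force: 100.0
[509.15928482 188.69129328 161.31966353] [-1.030e+00  2.048e+01  1.000e-02] 172.38321637756596
```

```bash
python3 -m pendant '[[[-0.3,6,0],[0,0,0],2.5],[[-0.6,12,0],[0,0,0],2.5],[[-1,18,0],[0,0,0],2.5],[[-1,20.5,0],[0,0,0],2.5],[[-1,20.5,0.5],[0,0,0],2.5]]'; python3 -m pendant '[[[0,0,1.5],[0,0,0],2.5],[[0,0,3],[0,0,0],2.5],[[0,0,3],[0,0,0],2.5],[[0,0,3],[0,0,0],2.5]]';  python3 held.py i.png
```

```text
clock: 14.35
position: [546.1, 391.2, 156.2]
eef_rot: [0.065, 0.998, 0.001, 0.001]
force: [-0.1, -0.8, -0.4]
grip_width: 31.3
grip_force: 100.1
clock: 14.85
position: [546.7, 389.3, 125.4]
eef_rot: [0.067, 0.998, 0.0, 0.0]
force: [0.3, 0.3, -0.3]
grip_width: 31.2
grip_force: 100.1
14.9 [546.8 389.5 125.7] yaw 172.37 z [ 0.  0. -1.] F [0.7 0.3 0.1] 31.783545107978185
TCP in mag -62.4 0.8
cartridge_a_nose [250. 303.] 0.9 mag -97.9 1.2
cartridge_a [254. 124.] 0.79 mag -0.6 -0.7
cartridge_a [252. 220.] 0.69 mag -50.5 -0.2
```

View pics/i.png

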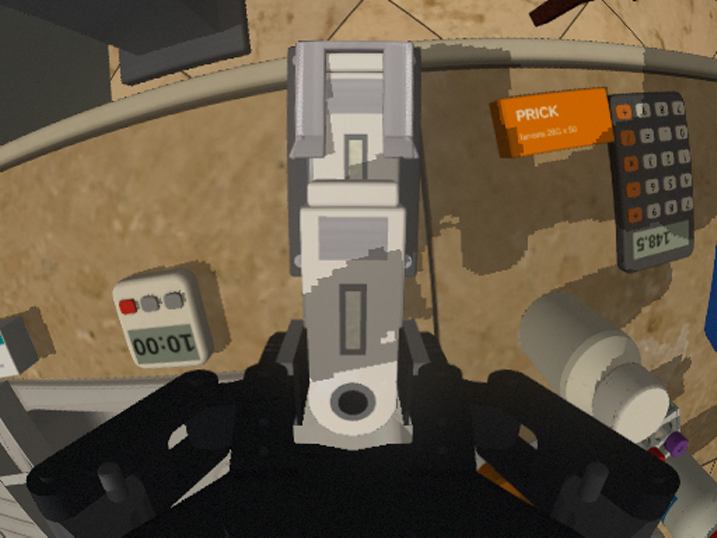

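The second cartridge is square above the first, which is still home with its tail at (355,65). Press down and slide.

```bash
python3 -m pendant '[[[0.5,0.07,0.5],[0,0,0],2.5],[[0.5,0.07,1.5],[0,0,0],2.5],[[0.5,0.07,2.5],[0,0,0],2.5],[[0.5,0.07,3.5],[0,0,0],2.5],[[0.5,0.07,3.5],[0,0,0],2.5]]' 120;python3 held.py
```

```text
clock: 15.78
position: [541.5, 391.2, 89.8]
eef_rot: [0.066, 0.998, 0.0, -0.0]
force: [-1.4, 0.8, 8.3]
grip_width: 30.7
grip_force: 124.7
15.825 [541.5 391.2  90.1] yaw 172.39 z [-0.  0. -1.] F [-2.5 -0.2  8. ] 31.08205340095652
TCP in mag -57.0 -0.2
cartridge_a_nose [252. 301.] 0.97 mag -91.0 -1.0
cartridge_a [254. 217.] 0.89 mag -43.4 -2.2
cartridge_a [250. 132.] 0.67 mag 1.3 -0.4
lips [410. 255.] 0.65 mag -59.2 -86.0
lips [252. 218.] 0.38 mag -36.6 -1.2
```

```bash
python3 -m pendant '[[[0,0,0.07],[0,0,0],2.5],[[0.6,0,0.07],[0,0,0],2.5],[[1.2,0,0.07],[0,0,0],2.5],[[1.8,0,0.07],[0,0,0],2.5],[[2.2,0,0.07],[0,0,0],2.5]]';python3 held.py | head -2;  python3 -m pendant '[[[0.6,0,0],[0,0,0],2.5],[[1.2,0,0],[0,0,0],2.5],[[1.8,0,0],[0,0,0],2.5],[[2.3,0,0],[0,0,0],2.5],[[2.5,0,0],[0,0,0],2.5]]';python3 held.py
```

```text
clock: 16.7
position: [520.9, 394.3, 90.3]
eef_rot: [0.066, 0.998, 0.001, 0.002]
force: [4.2, 0.2, 7.3]
grip_width: 30.4
grip_force: 124.8
16.75 [520.5 394.4  90.3] yaw 172.41 z [ 0.003  0.001 -1.   ] F [ 2.7 -0.1  8.2] 30.46039851272636
TCP in mag -35.8 -0.6
clock: 17.62
position: [497.2, 397.5, 90.4]
eef_rot: [0.066, 0.998, 0.001, 0.003]
force: [14.7, -3.9, 4.7]
grip_width: 30.3
grip_force: 124.3
17.675 [497.3 397.5  90.4] yaw 172.41 z [ 0.006  0.002 -1.   ] F [ 9.3 -1.1  6.4] 30.62495917520734
TCP in mag -12.3 -0.6
cartridge_a_nose [249. 303.] 0.95 mag -48.7 -0.1
cartridge_a [253. 220.] 0.79 mag -0.3 -2.1
```

```bash
python3 -m pendant '[[[0,0,0],[0,0,0],4.6],[[0,0,0],[0,0,0],4.6],[[0,0,-2],[0,0,0],4.8],[[-2,0,-8],[0,0,0],4],[[-7,0,-10],[0,0,0],0]]';python3 -m pendant '[[[0,0,0],[0,0,0],0],[[0,0,0],[0,0,0],0]]';python3 - <<'E'
from h import *
f=grab_frame("wrist"); fl,Rm,t=cam(f); print(monitor.get_state()["position"],monitor.get_state()["clock"])
o=np.array([485,398.5]);a=np.radians(172.4); ex=np.array([np.cos(a),np.sin(a)]); ey=np.array([-ex[1],ex[0]])
for l,z in(("cartridge_a_nose",79),("cartridge_a",70),("lips",88),("gate_bar",30)):
    for q in tip_of("wrist",l)[:2]:
        w=at_z(f,*q["point"],z,True)[:2]-o; print(l,np.round(q["point"]),round(q["p"],2),"mag",(w@ex).round(1),(w@ey).round(1))
D=[]
for v in range(80,330):
    for u in range(150,350):
        z=f["depth"][v,u]
        if z>0:
            c,d=ray(f,u,v,True); P=c+d*(z/(Rm@d)[2]); w=P[:2]-o; D.append((w@ex,w@ey,P[2]))
D=np.array(D)
for x in list(range(-150,-50,5)):
    m=(abs(D[:,0]-x)<2.5)&(abs(D[:,1])<9); n=(abs(D[:,0]-x)<2.5)&(abs(D[:,1]-30)<9); print(x,m.sum(),np.median(D[m,2]).round(1) if m.any() else 0,np.median(D[n,2]).round(1) if n.any() else 0)
for x in range(-40,50,10):
    m=(abs(D[:,0]-x)<5)&(abs(D[:,1])<9); print(x,np.median(D[m,2]).round(1) if m.any() else 0)
save("j.png",f["image"],1.4)
E
```

```text
clock: 18.55
position: [564.3, 389.1, 193.1]
eef_rot: [0.065, 0.998, 0.001, 0.001]
force: [1.8, 0.7, -0.3]
grip_width: 22.8
grip_force: 0.0
clock: 18.8
position: [563.5, 387.7, 188.4]
eef_rot: [0.066, 0.998, -0.001, -0.001]
force: [-0.5, -0.5, -0.5]
grip_width: 0.1
grip_force: 0.0
[563.20144022 387.88203062 188.33689471] 18.85
cartridge_a_nose [250. 157.] 0.83 mag -47.0 0.7
cartridge_a [256.  98.] 0.68 mag 0.8 -3.9
gate_bar [251. 214.] 0.72 mag -111.9 0.4
-150 0 0 4.8
-145 0 0 4.6
-140 0 0 4.8
-135 59 4.8 4.6
-130 86 3.9 0.7
-125 13 1.4 0.1
-120 0 0 0.1
-115 0 0 0.1
-110 23 49.1 0.3
-105 114 49.5 0.2
-100 115 44.7 0.1
-95 101 42.2 0.2
-90 159 40.9 0.2
-85 355 217.1 228.3
-80 313 209.7 228.3
-75 291 209.4 228.4
-70 1863 204.7 232.5
-65 1570 223.9 227.1
-60 1262 248.5 8.9
-55 58 63.1 11.2
-40 88.7
-30 89.1
-20 88.6
-10 88.8
0 88.8
10 88.7
20 0
30 0
40 0
```

View pics/j.png

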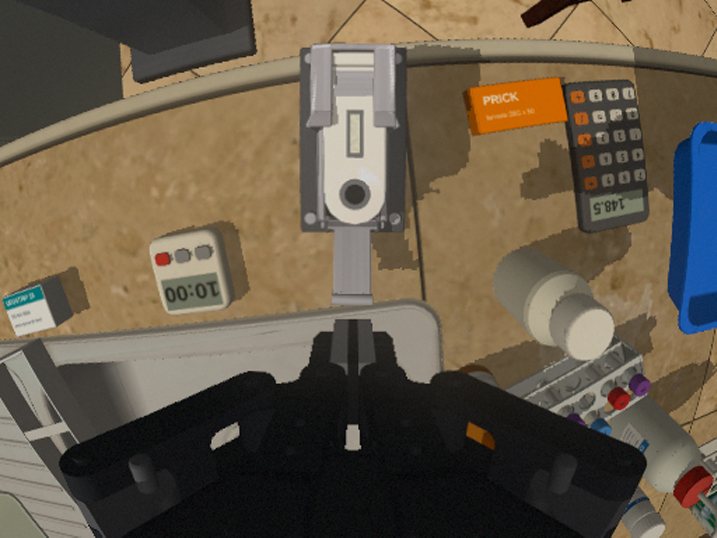

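Both are loaded: the top cartridge's nose is at (353,215) and its top lies at lip height. The gate bar is at (352,298), x≈-106, z≈45, leaning about 65°. I'll go outside it with the fingers closed.

```bash
python3 -m pendant '[[[-5.3,0,0],[0,0,0],0],[[-5.3,0,3],[0,0,0],0],[[-5.3,0,9],[0,0,0],0],[[-5.3,0,14],[0,0,0],0],[[-5.3,0,14],[0,0,0],0]]'; python3 held.py | head -2; python3 -m pendant '[[[0.8,0,0],[0,0,0],0],[[1.6,0,-0.2],[0,0,0],0],[[2.2,0,-0.4],[0,0,0],0],[[2.8,0,-0.7],[0,0,0],0],[[3.2,0,-1],[0,0,0],0]]'; python3 held.py | head -2
```

```text
clock: 19.68
position: [614.9, 380.3, 45.8]
eef_rot: [0.066, 0.998, -0.002, -0.003]
force: [0.5, -0.3, 0.8]
grip_width: -0.1
grip_force: 0.0
19.725 [616.4 381.   49. ] yaw 172.41 z [-0.002 -0.001 -1.   ] F [ 0.1 -0.1  0.8] 0.1288937581429997
TCP in mag -132.6 -0.0
clock: 20.6
position: [588.0, 385.3, 63.1]
eef_rot: [0.067, 0.998, 0.002, 0.004]
force: [2.1, -0.1, 2.1]
grip_width: -0.0
grip_force: 1.0
20.65 [586.  385.4  62.2] yaw 172.36 z [ 0.004  0.002 -1.   ] F [1.2 0.6 1.3] -0.1891688908139681
TCP in mag -101.9 -0.4
```

```bash
python3 -m pendant '[[[0.8,0,-0.2],[0,0,0],0],[[1.6,0,-0.5],[0,0,0],0],[[2.2,0,-0.8],[0,0,0],0],[[2.6,0,-0.8],[0,0,0],0],[[2.6,0,-0.8],[0,0,0],0]]'; python3 held.py | head -2
```

```text
clock: 21.52
position: [559.1, 388.7, 67.7]
eef_rot: [0.066, 0.998, 0.0, -0.0]
force: [0.4, -0.9, -0.4]
grip_width: -0.4
grip_force: 0.0
21.575 [559.3 388.7  67.6] yaw 172.4 z [-0.  0. -1.] F [ 0.3  0.1 -0.3] 0.24266481307584536
TCP in mag -74.9 -0.1
```

```bash
python3 -m pendant '[[[0.15,0,0],[0,0,0],0],[[0.3,0,0],[0,0,0],0],[[0.3,0,0],[0,0,0],0]]'; python3 -m pendant '[[[0.15,0,0],[0,0,0],0],[[0.3,0,0],[0,0,0],0],[[0.3,0,0],[0,0,0],0]]';  python3 held.py | head -2
```

```text
clock: 22.2
position: [556.9, 388.9, 67.7]
eef_rot: [0.066, 0.998, 0.0, 0.001]
force: [4.0, -1.8, -1.6]
grip_width: -0.2
grip_force: 2.2
clock: 22.58
position: [556.2, 389.1, 67.9]
eef_rot: [0.067, 0.998, 0.001, 0.003]
force: [17.0, -2.9, -6.3]
grip_width: -0.2
grip_force: 8.3
22.625 [556.2 389.1  67.9] yaw 172.37 z [ 0.005  0.001 -1.   ] F [16.3 -2.7 -5.4] 0.14063938821213406
TCP in mag -71.8 -0.1
```

Firm stop at exactly the expected place (-72). Back away, rise and look.

```bash
python3 -m pendant '[[[-1.5,0,0],[0,0,0],0],[[-4,0,0],[0,0,0],0],[[-4,0,-5],[0,0,0],0],[[-4,0,-10],[0,0,0],0],[[-4,0,-14],[0,0,0],0]]';python3 -m pendant '[[[0,0,0],[0,0,0],0],[[0,0,0],[0,0,0],0]]';python3 - <<'E'
from h import *
f=grab_frame("wrist"); g=grab_frame("top"); print(monitor.get_state()["position"],monitor.get_state()["clock"])
o=np.array([485,398.5]);a=np.radians(172.4); ex=np.array([np.cos(a),np.sin(a)]); ey=np.array([-ex[1],ex[0]])
for l,z in(("cartridge_a_nose",79),("gate_bar",76),("cartridge_a",70)):
    for q in tip_of("wrist",l)[:2]:
        w=at_z(f,*q["point"],z,True)[:2]-o; print(l,np.round(q["point"]),round(q["p"],2),"mag",(w@ex).round(1),(w@ey).round(1))
a=cv2.resize(f["image"][10:250,100:420],(800,600)); save("k.png",a)
E
```

```text
clock: 23.5
position: [593.2, 384.2, 209.7]
eef_rot: [0.066, 0.998, 0.0, 0.0]
force: [-0.2, 0.1, 0.7]
grip_width: 0.0
grip_force: 0.0
clock: 23.75
position: [592.8, 384.0, 206.9]
eef_rot: [0.066, 0.998, -0.0, -0.001]
force: [-0.7, -1.1, -0.6]
grip_width: -0.4
grip_force: 0.0
[592.70184529 383.91018639 206.07346565] 23.85
cartridge_a_nose [252. 120.] 0.8 mag -46.8 -0.9
gate_bar [251. 133.] 0.79 mag -58.5 0.1
cartridge_a [256.  66.] 0.86 mag 0.4 -4.6
```

View pics/k.png

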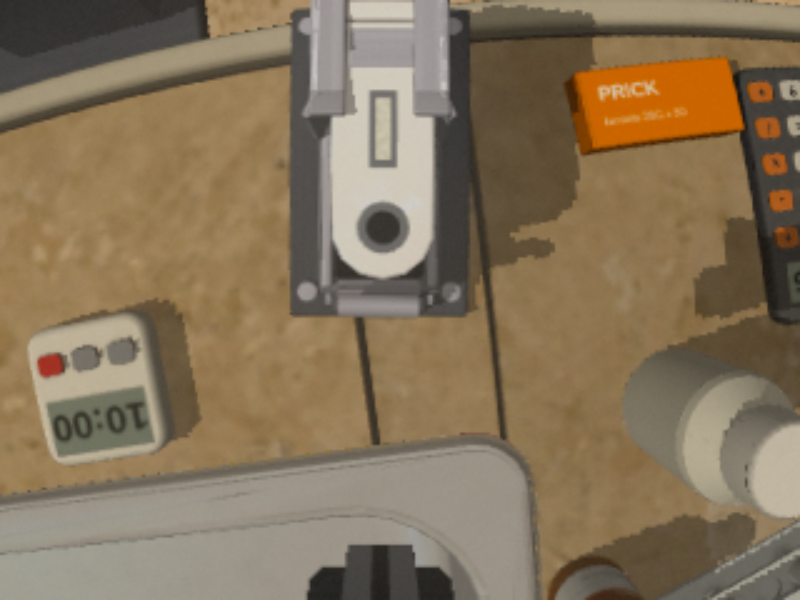

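The gate is upright with its bar at (378,303), the top cartridge is home with its nose at (382,270), and the neighbouring things are undisturbed. Handing in.

```bash
python3 -c "
from rig import order
print(order.job_done())"
```

```text
the job is handed in; nothing more can be done
None
```

Both white cartridges are loaded home in the magazine, the gate is shut upright, the gripper is clear, no bystanders or look-alike were moved as far as the close-up views showed, and the job was handed in at about 24 s.

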